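# Set a bar sample in the V-block clamp with running clearance

### The arm

A 6-joint arm with a two-finger parallel gripper is mounted at the origin on a cart in front of the work surface, level with it; the furniture and walls round the work are solid. World frame = base frame: x ahead of the robot, y to its left, z up, the work surface at z = 0. Lengths are in mm, angles in rad, forces in N, time in s.
With the tool pointing down it reaches from about 375 to 900 mm from the base axis. Payload 3.1 kg.
Tool frame: the origin (TCP) lies at the very end of the fingers, on their centre line; the grasp point (between the pads) lies 19 mm behind it; z points along the fingers, y is the line along which they close (so a half turn about z gives the same grasp; the last joint's range is limited). The gripper opens to 87 mm and grips with 3 to 60 N. Pads are 19 mm wide; open, the fingers measure 117 mm over their backs; the gripper's body (75 mm by 190 mm) begins 51 mm behind the grasp point.
Start: joints at [-1.407, 0.527, 1.433, -0, 1.181, -0.178], TCP at [210.1, -588.604, 222.548] pointing down, gripper open.
Joint ranges: [-3.08, 3.08], [-0.75, 2.2], [0.22, 2.44], [-1.43, 4.57], [0, 2.65], [-2.85, 2.85]. Speed limits (rad/s): [2.79, 2.79, 3.14, 3.14, 3.14, 3.14].

### API

Orientations are given as a unit quaternion [x, y, z, w].
In Python, from bench import state, read_camera, camera_params, sign_off gives the robot as it stands.
- The arm moves only by the shell command python3 -m crank 'ROWS' [FORCE]. ROWS is a JSON object of lists of equal length, an entry for each row: "linear": the shift along the tool's x, y, z in mm, a list of three; "yaw": the turn about the tool's z in rad; "fingers": the closure, from -1 (fully open) to 1 (shut). A call has 1 to 20 rows; each row shifts and turns the commanded pose from where the row before left it, along the tool's axes as they then stand; what a row does not reach is not made up. A row lasts 1/8 s, in which the tool goes at most 62.5 mm and 10.7 degrees, less where a joint would pass 70% of its speed; a pose out of reach is approached as far as the arm can. A call with a gripper value outside its range is refused whole. The fingers move at their own pace and stop on an object; FORCE is the grip in N (left out, the last holds). Time passes only in rows, so rows that do not move let the fingers close. It gives the time, the measured TCP pose, the force, the opening and the grip force at its end, in the units of the state.
- state(): the state, without advancing time (a new reading comes with each control period).
- read_camera(name): name is "scene" or "side" or "wrist"; returns (picture, depth): 480x640x3 uint8, red, green, blue; 480x640 float32, mm along the optical axis (not along the pixel's ray), 0 where there is no reading.
- camera_params(name): a dict with "mtx" (3x3 intrinsics, pixels), "world_from_camera" (4x4, takes a point from camera to world coordinates); the wrist camera has in their place "hand_eye" (4x4, takes a point from camera to tool coordinates, whose origin is the TCP and whose axes are the flange's). Camera axes: x right, y up, looking along -z (the intrinsics and any distortion apply to the point x, -y, -z); pixel columns grow to the right and rows downward; lengths in mm; the calibration is good to about 2 mm. A picture is of the moment at which its call begins: read the wrist's pose just before it. camera_params takes no time and is no camera call.
- sign_off(): hands the job in; it is judged then, once.
The state is a dict: "time": time; "joint_pos": joint angles; "joint_velocities": joint speeds; "tau": joint torques, N m; "tool_pos": TCP position; "tcp_rot": TCP orientation; "wrist_force": force on the tool from outside, world axes, zero at the start; "moment": the same for the moment, N m; "finger_gap": opening from 0.0 (shut) to 1.0 (fully open); "grasp_force": force on a finger pad.
Only numpy, scipy, OpenCV 4.12 (cv2) and the standard library are available. Lean on these libraries where they do the work, as an engineer would, in place of code of your own. Each camera call takes 0.05 s, during which the arm holds its last target. There are 200 camera calls.

### The job

Pick the long thick round bar out of the tray, leaving the other bars in it, lay it in the two V-blocks and slide it under the stirrup until its end is home against the end stop. Then turn the thumbscrew clockwise until it seats hard, and back it off a quarter turn so that the bar stays captive but can be rolled freely under the loupe. Finish still gripping the thumbscrew there, so that it cannot creep; do not let go of it, and do not knock over or push about the loupe and the bottle.

Things in the scene. Friction and masses are not known exactly. Their poses are not given: they have to be found in the camera images.
- bar: The sample: plain round steel bar, 18 mm in diameter, 155 mm long (both ends alike, 2 mm chamfer), about 0.3 kg; lies in the tray at the start. Origin at its middle, on its axis; x runs along the bar. It is the only round bar in the tray that is both thick and long.
- thin_rod: Round steel rod, 10 mm in diameter, 155 mm long; stays in the tray. Origin at its middle, x along it.
- hex_bar: Hexagonal steel bar, 16 mm across flats, 140 mm long; stays in the tray. Origin at its middle, x along it.
- short_bar: Round steel bar, 18 mm in diameter but only 80 mm long; stays in the tray. Origin at its middle, x along it.
- tray: Shallow aluminium sample tray, fixed: 200 mm along x, 244 mm along y (y = -144 to +100 mm), rim 19 mm above the desk, floor 6 mm above it, walls 3 mm. Origin under the middle of the bar field (y = -97 to +97 mm), where the four bars lie side by side within 0.1 rad of x, about 46 mm apart; which is where varies. Right of a 15 mm high rib lie three round resin mounts, 30 x 16 mm.
- clamp: V-block clamp fixed to the desk: dark base plate 200 x 80 x 8 mm, long side along x, origin under its centre. On it two V-blocks in line, 44 mm wide, tops at z = 40 mm: a plain one at x = -75 to -45 mm, the clamp block at +50 to +80 mm, open gap between for fingers. The bar goes in along +x; home, its middle is at x = 2.5, y = 0, z = 42.7 mm, both Vs carrying it.
- clamp_rest (a point): On the clamp at x = -60 mm: middle of the plain block's V, on the axis of a bar lying in it. Both Vs are 90 degrees, 20 mm wide at the top, 10 mm deep, along the clamp's x at y = 0, open above; a bar can be laid into this one from above.
- clamp_entry (a point): On the clamp at x = +50 mm: mouth of the clamp block's V (flared over the first 10 mm), on the axis (z = 42.7 mm) of a bar lying in it; axes as the clamp's. An aluminium stirrup (U-strap) spans this block at x = 56 to 70 mm: legs outside y = +-22 mm, bridge from z = 60 to 68 mm, so the bar must slide in from this mouth.
- clamp_stop (a point): On the clamp at x = +80 mm: face of the steel end stop (40 mm wide, top at z = 49 mm) that closes the clamp block, on the axis of a bar lying in the Vs. Axes as the clamp's.
- thumbscrew: Steel thumbscrew upright in the stirrup at clamp x = 63, y = 0 mm. A flat upright spade 32 mm wide (its x), 9 mm thick (its y), 20 mm high, to be pinched across its thickness, on a round shoulder 19 mm across. Seated, the shoulder is on the bridge (z = 68 mm) and the spade spans z = 75 to 95 mm; rises 8 mm per turn. Friction 0.04 N m; stays where left. Origin on the desk below it, plus its rise.
- thumbscrew_grip (a point): Middle of the spade, on the screw's axis, 85 mm above the desk when seated; turns and rises with the screw: x along the spade's width, y across its thickness.
- thumbscrew_turn (a joint): Angle of the thumbscrew, rad: 0 = seated, shoulder hard on the bridge (solid stop; the spade then lies along the clamp's x); grows as it is unscrewed, counter-clockwise from above (spade yaw = clamp yaw + this). Starts at 3.4 to 4.4. A quarter turn off the seat reads 1.57.
- pad: White pad, 12 mm across, sprung under the screw's end, same axis; rises and sinks with the screw, does not turn. Touches the bar from about 0.95 rad before the seat, presses on it with some 6 N at the seat. At the start its underside is 3.1 to 4.4 mm above the top of a bar in the V. Origin at desk height below it, plus its rise.
- loupe: Black stand loupe, 37 mm in diameter, 39 mm high, standing on the desk beyond the tray and the clamp; leave alone. Origin under its centre.
- oil_bottle: Small dropper bottle, 26 mm in diameter, 69 mm high, standing on the desk to the right of the tray; leave alone. Origin under its centre.
Mind the look-alikes: they are no part of the job. There is more than one size of the clamp; the one meant has the size given above.

How it is judged:
By the outcome, as a careful person would: the job done as asked, in the order asked, and still so for the second after the job is handed in, while the arm keeps its last pose, push and grip.
It also fails if it takes over 72 s, if anything falls off the work surface, if the arm or the gripper's body presses on something with over 40 N, if the wrist force passes 120 N, or if a joint passes its speed limit or range.

## Working session

There is one attempt and no reset: what is moved stays moved. The work goes in short steps, Python scripts to look and compute and a shell command to move; the robot and the scene stay as the last step left them, time stands still between calls to the robot, and variables do not carry over. Pictures are saved under pics/ and viewed, at most 10 in all, crops included, and the job is handed in when it is done.

```bash
mkdir -p pics; ls; python3 - <<'E'
from bench import *
import cv2,numpy as np
s=state();print(s)
for n in("scene","side","wrist"):
    p,d=read_camera(n);cv2.imwrite(f"pics/{n}0.png",p[:,:,::-1]);np.savez(f"{n}0.npz",p=p,d=d)
    print(n,{k:np.round(v,4).tolist() if not isinstance(v,str) else v for k,v in camera_params(n).items()}, (d>0).mean())
E
```

```text
pics
{'time': 0.0, 'joint_pos': array([-1.40653859e+00,  5.28461177e-01,  1.43388224e+00, -7.17089756e-06,
        1.18140131e+00, -1.78497488e-01]), 'joint_velocities': array([ 1.38089511e-03, -5.67321330e-04, -4.29759044e-04,  1.03669707e-03,
        7.88430094e-04, -6.76319459e-05]), 'tau': array([ 1.49333155e-04, -4.40036881e+01, -1.76591080e+01,  6.34523551e-02,
        5.81700832e-02, -1.53030060e-04]), 'tool_pos': array([ 209.95900537, -587.90926146,  221.58108489]), 'tcp_rot': array([ 9.85349961e-01,  1.70541189e-01,  4.34570948e-06, -1.07603509e-03]), 'wrist_force': array([0.10326624, 0.42472199, 0.04604206]), 'moment': array([-0.06251858, -0.02955981,  0.00787824]), 'grasp_force': 0.0, 'finger_gap': 1.0031282646035324}
scene {'mtx': [[585.4259, 0.0, 305.1849], [0.0, 585.4259, 237.3098], [0.0, 0.0, 1.0]], 'world_from_camera': [[-0.6365, 0.565, -0.525, -233.5718], [-0.7712, -0.4747, 0.4242, 649.5865], [-0.0096, 0.6749, 0.7379, 1071.9308], [0.0, 0.0, 0.0, 1.0]]} 0.9959244791666667
side {'mtx': [[433.9103, 0.0, 313.199], [0.0, 433.9103, 236.4004], [0.0, 0.0, 1.0]], 'world_from_camera': [[-0.9877, 0.1126, -0.1084, 361.4273], [-0.1558, -0.6558, 0.7387, 719.9825], [0.0121, 0.7465, 0.6652, 629.644], [0.0, 0.0, 0.0, 1.0]]} 0.9959049479166666
wrist {'mtx': [[417.6951, 0.0, 328.5833], [0.0, 417.6951, 242.2487], [0.0, 0.0, 1.0]], 'hand_eye': [[0.0019, 0.9523, 0.3051, 85.4321], [1.0, -0.0017, -0.0009, 0.2373], [-0.0003, 0.3051, -0.9523, -161.3287], [0.0, 0.0, 0.0, 1.0]]} 0.996015625
```

View pics/scene0.png

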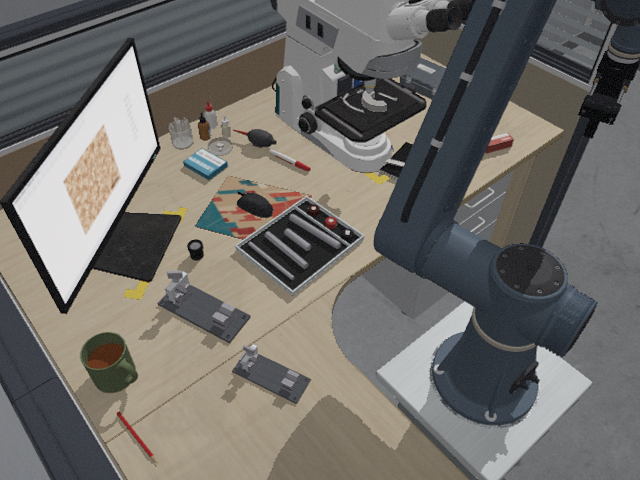

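View pics/side0.png

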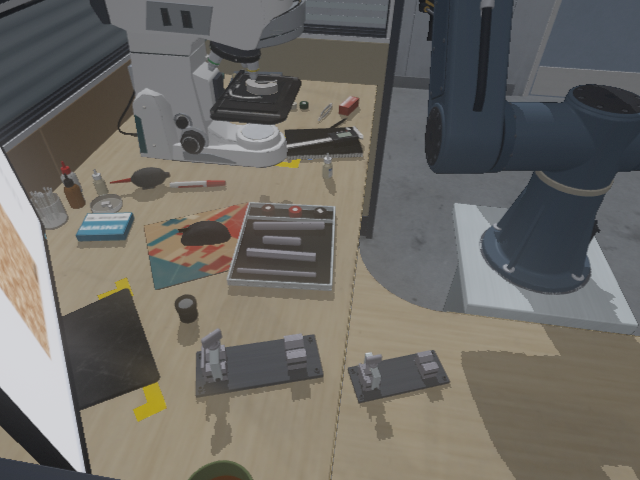

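Scene view: two clamps, at (203,312), the larger, and at (271,373), the smaller. The tray is at (300,243), with the bars at (318,228), (297,238), (287,245) and (266,262). The loupe is at (196,249). In the side view the bottle is at (327,163). Next come enlarged crops and point-cloud measurements.

```bash
cat >h.py <<'E'
import numpy as np,cv2
from bench import *
def cloud(n,d,T=None):
    c=camera_params(n);K=c["mtx"];W=np.array(c["world_from_camera"]) if T is None else T@np.array(c["hand_eye"])
    v,u=np.mgrid[:480,:640];K=np.array(K)
    P=np.stack([(u-K[0,2])/K[0,0]*d,-(v-K[1,2])/K[1,1]*d,-d,np.ones_like(d)],-1)
    return (P@W.T)[...,:3]
def toolT(s):
    from scipy.spatial.transform import Rotation as R
    T=np.eye(4);T[:3,:3]=R.from_quat(s["tcp_rot"]).as_matrix();T[:3,3]=s["tool_pos"];return T
def crop(p,x0,y0,w,h,k): return cv2.resize(p[y0:y0+h,x0:x0+w],None,fx=k,fy=k,interpolation=cv2.INTER_CUBIC)[:,:,::-1]
E
python3 - <<'E'
from h import *
im={}
for n in("scene","side"):
    z=np.load(n+"0.npz");p,d=z["p"],z["d"];C=cloud(n,d);im[n]=p
    pts={"scene":[(318,228),(297,238),(287,245),(266,262),(203,312),(271,373),(196,241)],"side":[(289,226),(281,240),(281,255),(276,272),(260,362),(398,378),(186,300),(327,165)]}[n]
    for u,v in pts: print(n,u,v,np.round(C[v,u],1))
a=crop(im["scene"],230,190,133,100,3);b=crop(im["side"],225,198,133,100,3)
c=crop(im["scene"],150,262,133,100,3);e=crop(im["side"],190,320,133,100,3)
cv2.imwrite("pics/c1.png",np.vstack([np.hstack([a,b]),np.hstack([c,e])]))
E
```

```text
scene 318 228 [529.2  -8.4   5.1]
scene 297 238 [523.5  63.4  23.3]
scene 287 245 [533.   87.5   7. ]
scene 266 262 [521.  160.4   9.4]
scene 203 312 [496.4 353.2   7.7]
scene 271 373 [280.7 328.6   5.9]
scene 196 241 [659.5 262.7  39.1]
side 289 226 [517.1  21.3  22.5]
side 281 240 [525.   67.2  21.5]
side 281 255 [516.  109.1  19.5]
side 276 272 [516.5 153.5  16. ]
side 260 362 [499.6 348.3  10.3]
side 398 378 [278.  338.2   6.2]
side 186 300 [652.7 264.2  35.4]
side 327 165 [ 465.1 -204.1   41.5]
```

View pics/c1.png

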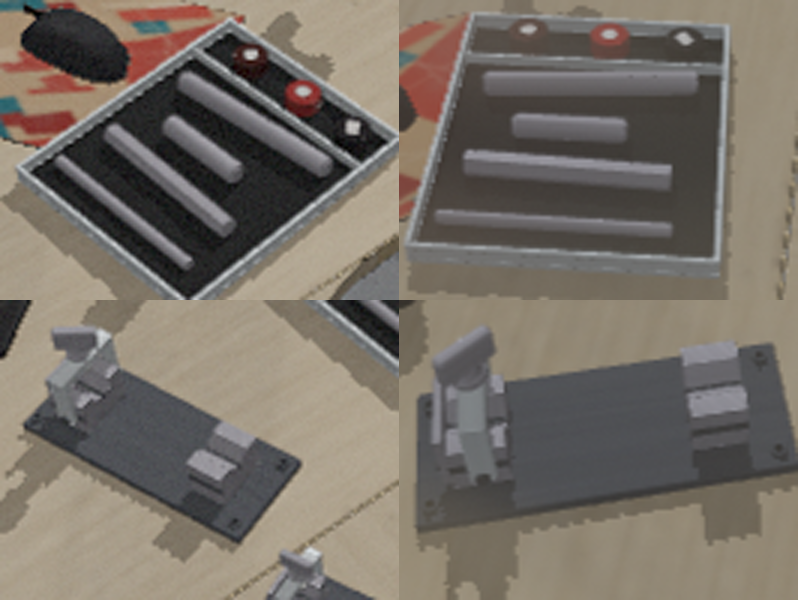

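The candidates in scene pixels are:
- (315,232): thick, round and about 155 mm long, next to the rib.
- (297,238): thick but short.
- (286,249): hex, with a visible arris along it.
- (266,260): thin.

The first is the bar. The left, larger clamp is the candidate, and I'll check its size numerically.

```bash
python3 - <<'E'
from h import *
def rect(X):
    r=cv2.minAreaRect(X.astype(np.float32));return np.round(r[0],1),np.round(r[1],1),round(r[2],2)
for n in("scene","side"):
    z=np.load(n+"0.npz");p,d=z["p"],z["d"];C=cloud(n,d);x,y,zz=C[...,0],C[...,1],C[...,2];g=p.mean(-1)
    m=(zz>17)&(zz<30)&(y>-5)&(y<45)&(x>420)&(x<620);m&=(g>70)
    k,l,st,ce=cv2.connectedComponentsWithStats(m.astype(np.uint8));
    for i in range(1,k):
        if st[i,4]>100:
            q=C[l==i];print(n,"bar",st[i],rect(q[:,:2]),np.percentile(q[:,2],[50,90,98]).round(1))
    m=(g<95)&(zz<14)&(zz>-4)
    k,l,st,ce=cv2.connectedComponentsWithStats(m.astype(np.uint8))
    for i in range(1,k):
        q=C[l==i];c=q.mean(0)
        if st[i,4]>600 and c[1]>280 and c[0]<650:print(n,"plate",st[i],rect(q[:,:2]),np.median(q[:,2]))
    m=(zz>28)&(y>290)&(y<420)&(x>350)&(x<640)
    k,l,st,ce=cv2.connectedComponentsWithStats(m.astype(np.uint8))
    for i in range(1,k):
        q=C[l==i]
        if st[i,4]>50:print(n,"blk",st[i],rect(q[:,:2]),np.percentile(q[:,2],[5,50,95,99]).round(1))
    m=(zz>78)&(y>290)&(y<420)&(x>350)&(x<640);q=C[m];print("spade",m.sum(),rect(q[:,:2]),q.mean(0).round(1),q[:,2].max())
E
python3 - <<'E'
from h import *
s=state();T=toolT(s);print(T.round(3))
E
```

```text
scene bar [289 214  51  34 344] (array([518.2,  12.9]), array([155.8,  21. ]), 8.67) [22.5 25.9 27.6]
scene plate [ 158  286   92   57 1922] (array([501.4, 349. ]), array([201.8,  82.7]), 19.17) 8.693388797136777
scene plate [ 232  355   79   49 1465] (array([277.4, 331.5]), array([151.5,  63.7]), 21.46) 6.533856047771906
scene blk [165 271  26  31 564] (array([564.8, 371.3]), array([38.8, 60.8]), 21.06) [ 31.1  57.6  99.2 101.8]
scene blk [212 302  24  25 313] (array([445.5, 328.4]), array([32.6, 47. ]), 20.73) [29.4 38.  43.  44.1]
spade 130 (array([559.6, 371. ]), array([31.8, 11.8]), 52.93) [559.1 370.7  92.4] 102.81108016054918
side bar [253 222  72   7 423] (array([519.2,  15.2]), array([154.1,  15.4]), 10.17) [22.5 24.9 26. ]
side plate [ 196  335  128   63 4192] (array([502.4, 349.4]), array([198.3,  81.4]), 19.67) 8.455011401157435
side plate [ 348  350  102   54 2433] (array([277.9, 332.1]), array([151.2,  61.3]), 21.85) 6.604342923047625
side plate [517 457  93  23 765] (array([ 53.7, 434.1]), array([118.8,  27.2]), 6.75) 0.612595391181685
side blk [ 201  328   26   52 1023] (array([564.4, 373.6]), array([36.5, 56.7]), 19.63) [ 31.   51.1  99.9 101.3]
side blk [284 333  23  31 536] (array([445.9, 328.5]), array([30. , 46.5]), 19.42) [30.8 39.  41.7 42.4]
spade 279 (array([559.5, 371.2]), array([32. , 13.1]), 55.62) [560.  372.3  92.6] 102.4369896638118
[[ 9.42000e-01  3.36000e-01 -0.00000e+00  2.10018e+02]
 [ 3.36000e-01 -9.42000e-01  2.00000e-03 -5.88078e+02]
 [ 0.00000e+00 -2.00000e-03 -1.00000e+00  2.21800e+02]
 [ 0.00000e+00  0.00000e+00  0.00000e+00  1.00000e+00]]
```

The left clamp measures 200 x 80 mm, so it is the one meant: centre (502,349), yaw about 0.34. The other is 151 x 62. The bar is at (519,14). Before moving I'll check for tall obstacles and measure the rib.

```bash
python3 - <<'E'
from h import *
z=np.load("side0.npz");C=cloud("side",z["d"]).reshape(-1,3)
z2=np.load("scene0.npz");C2=cloud("scene",z2["d"]).reshape(-1,3)
Q=np.vstack([C,C2])
print("cols y from -600; rows x")
for x in range(300,1000,100):
    print(x,[int(np.percentile(q,98)) if len(q:=Q[(Q[:,0]>=x)&(Q[:,0]<x+100)&(Q[:,1]>=y)&(Q[:,1]<y+100)][:,2])>20 else None for y in range(-600,700,100)])
# profile across bar at x~518 (perp to tray)
C=cloud("side",z["d"]);m=(abs(C[...,0]-518)<6)&(C[...,1]>-60)&(C[...,1]<90)
q=C[m];q=q[np.argsort(q[:,1])];print([(round(a),round(b)) for a,b in q[:,1:]][::3])
E
```

```text
cols y from -600; rows x
300 [4, 7, 23, 2, 2, 4, 4, 4, 4, 69, 3, 4, 422]
400 [29, 28, 521, 523, 4, 23, 24, 22, 9, 41, 3, 95, 420]
500 [17, 173, 494, 495, 170, 24, 25, 23, 4, 99, 9, 95, 420]
600 [16, 177, 200, 466, 173, 19, 42, 19, 40, 12, 272, 401, 342]
700 [63, 177, 277, 425, 176, 5, 39, 11, 12, 385, 402, 402, 35]
800 [None, None, 245, 389, 79, 46, 21, 18, 400, 403, 16, 4, 5]
900 [34, 49, None, 379, 7, 56, 22, 389, 403, 5, None, 5, 5]
[(-60, 19), (-59, 21), (-55, 21), (-49, 23), (-48, 21), (-45, 24), (-42, 23), (-40, 24), (-38, 23), (-36, 22), (-35, 23), (-34, 26), (-33, 21), (-30, 21), (-27, 14), (-27, 21), (-26, 9), (-25, 18), (-25, 22), (-25, 17), (-24, 20), (-24, 17), (-24, 11), (-17, 13), (-16, 15), (-16, 13), (-15, 16), (-14, 16), (-14, 11), (-13, 11), (9, 24), (11, 25), (13, 21), (14, 6), (15, 23), (15, 23), (17, 20), (18, 22), (18, 17), (19, 12), (19, 23), (19, 18), (20, 13), (20, 13), (21, 13), (21, 17), (22, 13), (22, 6), (22, 6), (23, 18), (26, 7), (27, 7), (29, 7), (31, 7), (34, 8), (37, 8), (38, 7), (59, 23), (61, 25), (62, 23), (63, 22), (64, 6), (65, 6), (66, 21), (66, 27), (67, 9), (67, 11), (67, 23), (68, 7), (68, 19), (69, 16), (69, 21), (69, 7), (70, 19), (70, 14), (71, 8), (72, 6), (73, 8), (75, 7), (77, 6), (78, 7), (81, 7), (83, 9)]
```

```bash
python3 - <<'E'
from h import *
Q=np.vstack([cloud(n,np.load(n+"0.npz")["d"]).reshape(-1,3) for n in("scene","side")])
for y in range(-550,0,50):
    print(y,[(zz,int(np.percentile(q[:,0],1))) if len(q:=Q[(Q[:,0]>150)&(Q[:,1]>=y)&(Q[:,1]<y+50)&(Q[:,2]>zz)&(Q[:,2]<zz+100)])>8 else (zz,None) for zz in range(100,700,100)])
E
```

```text
-550 [(100, 1118), (200, 153), (300, 151), (400, 202), (500, None), (600, None)]
-500 [(100, 1081), (200, 200), (300, 173), (400, None), (500, None), (600, None)]
-450 [(100, 568), (200, 1143), (300, 1144), (400, None), (500, 152), (600, None)]
-400 [(100, 564), (200, 1141), (300, 787), (400, None), (500, 152), (600, 150)]
-350 [(100, 565), (200, 653), (300, 537), (400, 430), (500, 423), (600, None)]
-300 [(100, 565), (200, 626), (300, 537), (400, 415), (500, 417), (600, None)]
-250 [(100, 568), (200, 670), (300, 558), (400, 445), (500, 208), (600, 206)]
-200 [(100, 570), (200, 1140), (300, 1119), (400, 199), (500, 198), (600, 198)]
-150 [(100, 1116), (200, 1141), (300, 1118), (400, 190), (500, 190), (600, 193)]
-100 [(100, 1116), (200, 1141), (300, 182), (400, 182), (500, 184), (600, 197)]
-50 [(100, 1116), (200, 182), (300, 158), (400, 176), (500, 183), (600, None)]
```

```bash
python3 -m crank '{"linear":[[17,-44,20],[17,-44,20],[17,-44,20],[17,-44,20],[33,-41,0],[33,-41,0],[34,-21,0],[34,-21,0],[34,-21,0],[31,-26,0],[31,-26,0],[31,-26,0],[41,-16,0],[41,-16,0],[41,-16,0],[41,-16,0],[0,0,0],[0,0,0]],"yaw":[0,0,0,0,0,0,0,0,0,0,0,0,0,0,0,0,0.17,0],"fingers":[-1,-1,-1,-1,-1,-1,-1,-1,-1,-1,-1,-1,-1,-1,-1,-1,-1,-1]}' 40
python3 - <<'E'
from h import *
s=state();T=toolT(s);print(s["tool_pos"],T[:2,0],s["joint_pos"])
p,d=read_camera("wrist");np.savez("w1.npz",p=p,d=d,T=T)
C=cloud("wrist",d,T);x,y,zz=C[...,0],C[...,1],C[...,2];g=p.mean(-1)
m=(zz>16)&(zz<32)&(abs(y-14)<26)&(x>420)&(x<620)&(g>60)
k,l,st,ce=cv2.connectedComponentsWithStats(m.astype(np.uint8));i=1+st[1:,4].argmax()
q=C[l==i];print(st[i],cv2.minAreaRect(q[:,:2].astype(np.float32)),np.percentile(q[:,2],[50,90,98]))
t=q[q[:,2]>q[:,2].max()-6];print(t[:,:2].mean(0))
cv2.imwrite("pics/w1.png",p[:,:,::-1])
E
```

```text
time: 2.4
tool_pos: [518.7, 13.7, 142.2]
tcp_rot: [0.996, 0.088, -0.0, -0.0]
wrist_force: [-0.2, -0.3, -0.0]
finger_gap: 1.002
grasp_force: 0.0
[518.67104133  13.69588131 142.22839953] [0.98457825 0.17494306] [-1.89161244e-01  5.03737692e-01  1.77534809e+00 -8.62624259e-05
  8.63311131e-01  1.20584327e+00]
[ 320  119   26  212 4991] ((520.3709716796875, 11.175270080566406), (155.3552703857422, 17.307941436767578), 9.823932647705078) [21.77458019 23.22905586 23.87571579]
[527.14608151  12.60712659]
```

View pics/w1.png

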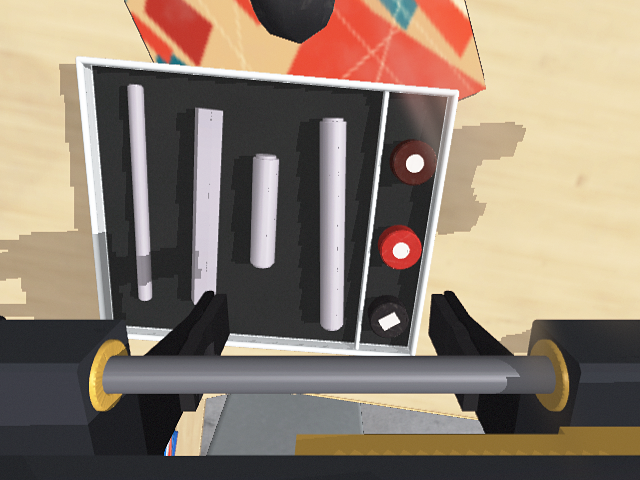

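The wrist view shows the bar at (333,225), 18 mm by 155 mm, with the rib at (372,215) to its right. The near end of the bar sits closer to the rib. Now the rib clearance in the bar's frame.

```bash
python3 - <<'E'
from h import *
z=np.load("w1.npz");C=cloud("wrist",z["d"],z["T"]);g=z["p"].mean(-1)
a=0.1715;c=np.array([520.4,11.2]);e=C[...,:2]-c;u=e@[np.cos(a),np.sin(a)];v=e@[-np.sin(a),np.cos(a)]
for u0 in(-60,0,8,20,60):
    m=(abs(u-u0)<3)&(g>100)&(C[...,2]>8);b=m&(abs(v)<14);r=m&(v<-15)&(v>-45)
    print(u0,"bar",v[b].min(),v[b].max(),"ztop",np.percentile(C[...,2][b],95),"rib",v[r].min(),v[r].max(),np.median(C[...,2][r]))
T=z["T"];t=c+8*np.array([np.cos(a),np.sin(a)]);D=np.array([*(t),T[2,3]])-T[:3,3];print(t,T[:3,:3].T@D)
E
```

```text
-60 bar -8.949337823139988 8.665291068928752 ztop 23.317860675839484 rib -44.89611472752543 -21.24301225807615 13.984378060297502
0 bar -8.6857334787544 8.643856537839813 ztop 23.427678452542796 rib -44.95071409715325 -25.775299474464873 15.123561541166168
8 bar -8.478468354594114 8.652772660050953 ztop 23.542447326461946 rib -40.870193894482135 -26.47896575268968 13.847450534255984
20 bar -13.942343332646136 8.93913181362452 ztop 240.88724162939465 rib -44.033991571788675 -15.174448475576476 238.50210796329495
60 bar -8.270136723969559 8.648014338981898 ztop 23.368758786555933 rib -33.41017885368554 -30.39769437000081 13.98166412311491
[528.28263908  12.56528428] [ 9.26557996e+00  2.79464273e+00 -7.80896387e-03]
```

```bash
python3 -m crank '{"linear":[[9.3,1.8,30],[0,0,40],[0,0,37],[0,0,0],[0,0,0],[0,0,10],[0,0,8],[0,0,5],[0,0,4],[0,0,0],[0,0,0]],"yaw":[0,0,0,0,0,0,0,0,0,0,0],"fingers":[0.38,0.38,0.38,0.38,0.38,0.38,0.38,0.38,0.38,0.38,0.38]}' 40
```

```text
time: 3.82
tool_pos: [528.3, 13.0, 8.6]
tcp_rot: [0.996, 0.086, 0.0, 0.0]
wrist_force: [0.0, -0.2, 0.1]
finger_gap: 0.312
grasp_force: 0.0
```

```bash
python3 -m crank '{"linear":[[0,0,0],[0,0,0],[0,0,0],[0,0,0]],"yaw":[0,0,0,0],"fingers":[1,1,1,1]}' 45
python3 -m crank '{"linear":[[0,0,-5],[0,0,-15],[0,0,-30],[0,0,-40],[0,0,-35],[0,0,0]],"yaw":[0,0,0,0,0,0],"fingers":[1,1,1,1,1,1]}' 45
python3 - <<'E'
from h import *
s=state();T=toolT(s);print(T[:2,0])
p,d=read_camera("side");np.savez("s2.npz",p=p,d=d);p2,d2=read_camera("wrist")
cv2.imwrite("pics/g.png",np.hstack([p[100:400,150:550],p2[180:480,120:520]])[:,:,::-1])
C=cloud("side",d);m=(C[...,2]>95)&(C[...,0]>430)&(C[...,0]<640)&(abs(C[...,1]-13)<60)&(C[...,2]<160);print(m.sum())
E
```

```text
time: 4.32
tool_pos: [528.4, 13.0, 8.7]
tcp_rot: [0.996, 0.086, 0.0, 0.0]
wrist_force: [0.3, 0.6, 1.4]
finger_gap: 0.197
grasp_force: 45.0
time: 5.08
tool_pos: [530.3, 12.7, 136.7]
tcp_rot: [0.996, 0.086, 0.004, 0.001]
wrist_force: [0.6, 0.0, -3.9]
finger_gap: 0.192
grasp_force: 45.0
[0.98506695 0.17203018]
647
```

View pics/g.png

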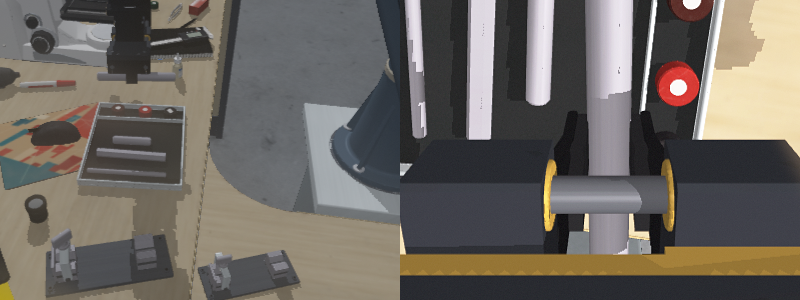

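The bar is held at its middle, and the three other bars are still in the tray. I'll carry it over the clamp's plain end and re-measure there.

```bash
python3 -m crank '{"linear":[[-4,-26,0],[-4.2,-50,0],[-4.2,-50,0],[-4.2,-50,0],[-4.2,-50,0],[-4.2,-50,0],[-4.2,-50,0],[0,0,0],[0,0,0],[0,0,0]],"yaw":[0,0,0,0,0,0,0,-0.17,0,0],"fingers":[1,1,1,1,1,1,1,1,1,1]}' 45
python3 - <<'E'
from h import *
s=state();T=toolT(s);print(s["tool_pos"],T[:3,0],T[:3,2])
p,d=read_camera("wrist");np.savez("w2.npz",p=p,d=d,T=T);cv2.imwrite("pics/w2.png",p[:,:,::-1])
C=cloud("wrist",d,np.eye(4))  # tool frame
g=p.mean(-1)
m=(abs(C[...,1])<13)&(C[...,2]>-25)&(C[...,2]<10)&(C[...,0]>15)&(C[...,0]<110)
q=C[m];print("far end x",np.percentile(q[:,0],[99,99.8]),q[:,0].max())
for a in(22,35,45,55,65,80):
    k=q[abs(q[:,0]-a)<4]
    if len(k): print(a,"y",k[:,1].min(),k[:,1].max(),"top z",np.percentile(k[:,2],[2,10]))
W=cloud("wrist",d,T)
def rect(X): r=cv2.minAreaRect(X.astype(np.float32));return np.round(r[0],1),np.round(r[1],1),round(r[2],2)
u=(W[...,:2]-[502,349.2])@np.array([[.942,-.335],[.335,.942]])
for nm,m in dict(spade=(W[...,2]>85)&(abs(u[...,0]-63)<25)&(abs(u[...,1])<25),bridge=(W[...,2]>60)&(W[...,2]<73)&(abs(u[...,0]-63)<20)&(abs(u[...,1])<40),plate=(W[...,2]>4)&(W[...,2]<13)&(g<90)&(abs(u[...,0])<110)&(abs(u[...,1])<50),cblk=(W[...,2]>35)&(W[...,2]<55)&(abs(u[...,0]-70)<30)&(abs(u[...,1])<30)).items():
    print(nm,m.sum(),rect(W[m][:,:2]) if m.sum()>5 else 0,np.percentile(W[m][:,2],[5,50,95]) if m.sum() else 0, (u[m].min(0),u[m].max(0)) if m.sum() else 0)
E
```

```text
time: 6.42
tool_pos: [442.8, 328.3, 132.3]
tcp_rot: [0.986, 0.169, -0.001, 0.0]
wrist_force: [0.2, -0.6, -2.5]
finger_gap: 0.191
grasp_force: 45.0
[442.83768989 328.25779439 132.33374816] [ 0.94287491  0.33313575 -0.00273627] [-0.00246427 -0.00123902 -0.9999962 ]
far end x [69.83478198 69.91645804] 70.00126456315488
22 y -8.680143184313835 8.989078395467054 top z [-15.01196721 -14.42696037]
35 y -8.519785740877222 9.19836987231424 top z [-15.19807516 -14.60412326]
45 y -8.744551253091865 9.02843366035707 top z [-15.16855902 -14.63074152]
55 y -8.638897505273565 9.244624505769488 top z [-15.2426141  -14.61765514]
65 y -8.818102201087854 9.07752049830787 top z [-15.33839479 -14.64920577]
spade 1157 (array([560.2, 366.3]), array([23.7,  9.2]), 52.57) [88.81276672 98.16528197 99.68910408] (array([ 49.4106716 , -12.23722096]), array([67.95878119,  6.88956396]))
bridge 2602 (array([561.9, 369.3]), array([16.2, 57.2]), 19.39) [65.06179876 67.0348483  68.28663452] (array([ 55.0762016 , -29.71894713]), array([71.32569745, 27.43082578]))
plate 19496 (array([496.3, 346. ]), array([183.5,  80.2]), 19.6) [5.93270844 7.16386495 8.46223735] (array([-98.16673902, -41.24086763]), array([85.34123369, 38.90613287]))
cblk 1151 (array([563.2, 369.7]), array([27.7, 55.9]), 19.62) [36.09986943 39.12151382 46.04099311] (array([ 50.65826179, -29.19382713]), array([78.32173075, 26.72786632]))
```

View pics/w2.png

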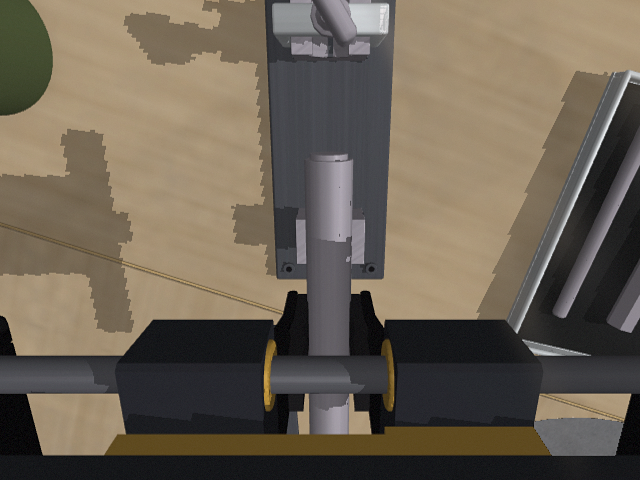

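The wrist view shows the bar end at (330,157), the stirrup at (330,25) and the plain block at (332,240). The bar is level in the grip, with its axis 6.2 mm behind the TCP and its far end at tool x = 70. Now lowering it into the plain V.

```bash
python3 -m crank '{"linear":[[18,1,0],[19,0,0],[0,0,30],[0,0,30],[0,0,20],[0,0,10],[0,0,0],[0,0,0]],"yaw":[0,0,0,0,0,0,0,0],"fingers":[1,1,1,1,1,1,1,1]}' 45
python3 -m crank '{"linear":[[0,0,1.5],[0,0,1.5],[0,0,0],[0,0,0]],"yaw":[0,0,0,0],"fingers":[1,1,1,1]}' 45
```

```text
time: 7.48
tool_pos: [479.4, 340.8, 44.3]
tcp_rot: [0.985, 0.17, 0.001, -0.0]
wrist_force: [0.6, -0.4, -3.8]
finger_gap: 0.193
grasp_force: 45.0
time: 7.98
tool_pos: [478.6, 340.7, 40.6]
tcp_rot: [0.985, 0.171, 0.0, -0.0]
wrist_force: [-0.2, 0.4, -2.5]
finger_gap: 0.193
grasp_force: 45.0
```

```bash
cat >m.py <<'E'
from h import *
s=state();T=toolT(s);print(s["tool_pos"],np.degrees(np.arctan2(T[1,0],T[0,0])),s["wrist_force"],s["moment"])
p,d=read_camera("wrist");C=cloud("wrist",d,np.eye(4));W=cloud("wrist",d,T);g=p.mean(-1);z=W[...,2]
x,y=C[...,0],C[...,1]
m=(abs(y)<13)&(z>45)&(z<60)&(x>15)&(x<75);print("bar",x[m].max(),[np.round([y[k].min(),y[k].max(),np.percentile(z[k],95)],1) for a in(25,35,45,55) if (k:=m&(abs(x-a)<4)).sum()>3])
m=(z>63)&(z<73)&(abs(y)<40)&(x<110);print("bridge",[np.round([y[m].min(),y[m].max(),x[m].min(),np.median(z[m])],1)])
for a in(30,45,60,75):
    k=(abs(x-a)<4)&(z>2)&(z<14)&(g<90)&(abs(y)<50);print("plate",a,np.round([y[k].min(),y[k].max(),np.median(z[k])],1) if k.sum() else 0)
m=(z>36)&(z<45)&(abs(y)<28)&(x>60);print("blk",np.round([y[m].min(),y[m].max(),x[m].min(),np.median(z[m])],1) if m.sum() else 0)
E
python3 m.py
```

```text
[478.63448195 340.65659792  40.62460695] 19.644324703890994 [-0.17128919  0.42816463 -2.49750833] [-0.00336992  0.01435779  0.02863106]
bar 69.96553787544381 [array([-8.7,  9.3, 55.4]), array([-8.5,  9.2, 55.5]), array([-8.8,  9. , 55.5]), array([-8.6,  9.3, 55.6])]
bridge [array([-27.5,  29.6,  -3.9,  67.1])]
plate 30 [-39.   40.8   7.1]
plate 45 [-38.9  40.9   7.2]
plate 60 [-39.3  41.2   7.2]
plate 75 [-39.1  40.5   7.1]
blk [-21.1  23.1  67.8  39.2]
```

```bash
python3 -m crank '{"linear":[[0,0.7,1],[0,0,1],[0,0,1],[0,0,0],[0,0,0]],"yaw":[0,0,0,0,0],"fingers":[1,1,1,1,1]}' 45; python3 -m crank '{"linear":[[0,0,0.5],[0,0,0.5],[0,0,0],[0,0,0]],"yaw":[0,0,0,0],"fingers":[1,1,1,1]}' 45;python3 m.py
```

```text
time: 8.65
tool_pos: [478.9, 340.0, 37.5]
tcp_rot: [0.985, 0.171, 0.0, -0.0]
wrist_force: [0.6, -0.0, -3.7]
finger_gap: 0.196
grasp_force: 45.0
time: 9.15
tool_pos: [478.9, 340.0, 36.6]
tcp_rot: [0.985, 0.171, 0.0, -0.0]
wrist_force: [0.6, 0.1, -3.0]
finger_gap: 0.191
grasp_force: 45.0
[478.89507759 340.00339231  36.60990674] 19.636456013216268 [ 0.63082553  0.12670497 -3.03794111] [ 0.04706512  0.06097058 -0.03611954]
bar 69.93282607682742 [array([-8.1,  8.5, 51.3]), array([-7.9,  8.7, 51.4]), array([-7.8,  8.5, 51.4]), array([-8. ,  8.6, 51.4])]
bridge [array([-28.3,  29. ,   5.4,  67.1])]
plate 30 [-39.6  40.    7.2]
plate 45 [-39.6  40.3   7.1]
plate 60 [-39.6  40.2   7.2]
plate 75 [-39.7  40.2   7.1]
blk [-21.8  22.5  60.3  39.2]
```

```bash
python3 -m crank '{"linear":[[3,0,0],[4,0,0],[4,0,0],[4,0,0],[4,0,0],[4,0,0],[4,0,0],[3,0,0],[0,0,0],[0,0,0]],"yaw":[0,0,0,0,0,0,0,0,0,0],"fingers":[1,1,1,1,1,1,1,1,1,1]}' 45;python3 m.py
```

```text
time: 10.45
tool_pos: [507.6, 350.2, 36.7]
tcp_rot: [0.985, 0.171, 0.001, -0.0]
wrist_force: [-0.4, 1.4, -2.5]
finger_gap: 0.195
grasp_force: 45.0
[507.63127048 350.17315102  36.65928618] 19.643641250763295 [-0.41554819  1.37457302 -2.48002479] [ 0.09920403 -0.05842029 -0.00582829]
bar 70.02168965977333 [array([-8. ,  8.5, 51.4]), array([-8. ,  2. , 51.3]), array([-7.8, -4.3, 49.5])]
bridge [array([-28.4,  29. ,   4.6,  67.1])]
plate 30 [-39.8  40.    7.2]
plate 45 0
plate 60 [-39.8  40.2   7.1]
plate 75 [-39.7  40.1   7.2]
blk [-27.5  27.8  62.1  39.1]
```

```bash
python3 -m crank '{"linear":[[1,0,0.3],[1,0,0.2],[1,0,0],[1,0,0],[0,0,0],[0,0,0]],"yaw":[0,0,0,0,0,0],"fingers":[1,1,1,1,1,1]}' 45; python3 -m crank '{"linear":[[0.5,0,0],[0.5,0,0],[0,0,0],[0,0,0]],"yaw":[0,0,0,0],"fingers":[1,1,1,1]}' 45
```

```text
time: 11.25
tool_pos: [507.6, 350.3, 36.3]
tcp_rot: [0.985, 0.171, -0.003, 0.001]
wrist_force: [-6.7, -2.1, 6.2]
finger_gap: 0.189
grasp_force: 45.0
time: 11.75
tool_pos: [507.6, 350.3, 36.3]
tcp_rot: [0.985, 0.171, -0.004, 0.001]
wrist_force: [-9.2, -2.1, 7.9]
finger_gap: 0.193
grasp_force: 45.0
```

```bash
python3 - <<'E'
from h import *
p,d=read_camera("side");p2,d2=read_camera("wrist");q,_=read_camera("scene")
a=crop(p,185,310,133,100,3);b=crop(p2,230,60,200,150,2);c=crop(q,140,255,133,100,3)
cv2.imwrite("pics/s3.png",np.vstack([np.hstack([a,b[:300,:399]]),np.hstack([c,c*0])]))
E
python3 m.py
```

```text
[507.60691496 350.27292729  36.33374332] 19.658081522925222 [-9.01990278 -3.64240688  7.68619413] [-0.42873397  1.39186158 -0.08986721]
bar 69.83688062813464 [array([-7.7,  8.5, 51.2]), array([-7.5,  2. , 51.2]), array([-7.8, -5. , 48.7])]
bridge [array([-28.2,  29.1,   4.6,  67.1])]
plate 30 [-39.6  40.3   7.1]
plate 45 0
plate 60 [-39.8  40.1   7.1]
plate 75 [-39.5  40.4   7.1]
blk [-27.3  27.6  61.9  39.2]
```

View pics/s3.png

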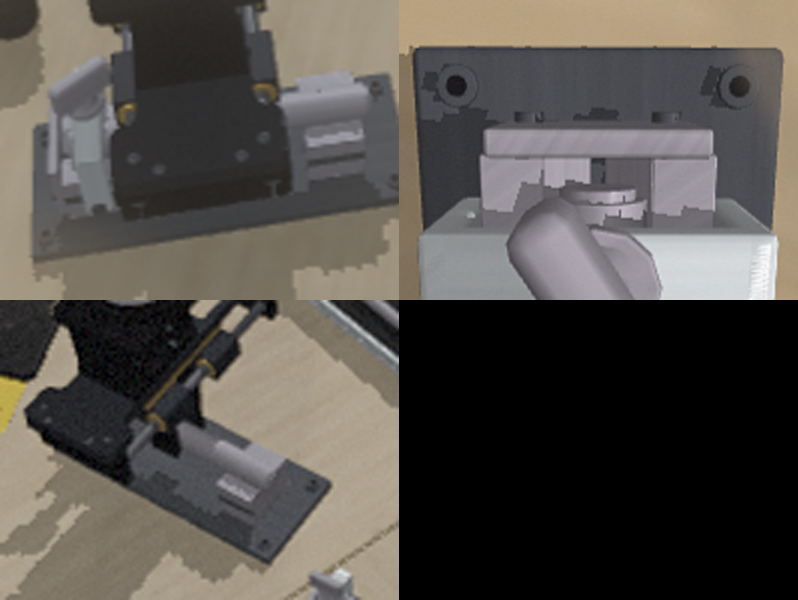

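The wrist crop shows the bar end at about (600,195), still a few mm short of the stop plate at (600,150), so it isn't home yet. The bar was also pressing down into the V with about 10 N. I'll unload that and test.

```bash
python3 -m crank '{"linear":[[0,0,-0.6],[0,0,0],[0,0,0]],"yaw":[0,0,0],"fingers":[1,1,1]}' 45; python3 -c "
from bench import state;s=state();print(s['moment'],s['tool_pos'],s['wrist_force'],s['tau'])";  python3 -m crank '{"linear":[[1,0,0],[1,0,0],[0,0,0],[0,0,0]],"yaw":[0,0,0,0],"fingers":[1,1,1,1]}' 45; python3 -c "
from bench import state;s=state();print(s['moment'],s['tool_pos'],s['wrist_force'])"
```

```text
time: 12.32
tool_pos: [512.6, 352.0, 36.5]
tcp_rot: [0.985, 0.171, 0.001, -0.0]
wrist_force: [-0.9, 1.1, -2.1]
finger_gap: 0.191
grasp_force: 45.0
[0.11347786 0.10396283 0.04346687] [512.55116069 351.99858911  36.52284462] [-0.94077425  1.06302166 -2.14241707] [-3.93681675e-01 -4.90485907e+01 -1.18708438e+01 -1.23003619e-01
 -1.71685126e-01 -7.78323447e-03]
time: 12.82
tool_pos: [512.9, 352.2, 36.5]
tcp_rot: [0.985, 0.171, -0.001, 0.0]
wrist_force: [-3.1, -0.2, -0.5]
finger_gap: 0.192
grasp_force: 45.0
[-0.04320596  0.64806274 -0.07889564] [512.93399532 352.16632742  36.46588327] [-3.11762532 -0.21707263 -0.5445329 ]
```

```bash
python3 -m crank '{"linear":[[1,0,-0.2],[1,0,0],[1,0,0],[1,0,0],[0,0,0],[0,0,0]],"yaw":[0,0,0,0,0,0],"fingers":[1,1,1,1,1,1]}' 45; python3 m.py
python3 - <<'E'
from h import *
p2,d2=read_camera("wrist");cv2.imwrite("pics/h1.png",crop(p2,230,60,200,150,3))
E
```

```text
time: 13.58
tool_pos: [513.0, 352.2, 36.4]
tcp_rot: [0.985, 0.171, -0.005, 0.001]
wrist_force: [-9.5, -3.1, 5.3]
finger_gap: 0.193
grasp_force: 45.0
[512.97384213 352.15768798  36.42098578] 19.652258902579938 [-9.49195068 -3.07884693  5.33202948] [-0.4308655   1.58527979 -0.03384802]
bar 74.72205206148173 [array([-7.7,  2.9, 51.3]), array([-7.6, -3.6, 49.7]), array([-2.4,  8.6, 51. ])]
bridge [array([-28.3,  29. ,   4.4,  67.1])]
plate 30 [-39.2  39.9   7.2]
plate 45 [-39.4 -39.4   5.2]
plate 60 [-39.6  40.4   7.1]
plate 75 [-39.7  40.4   7.2]
blk [-21.6  22.6  60.   39.2]
```

View pics/h1.png

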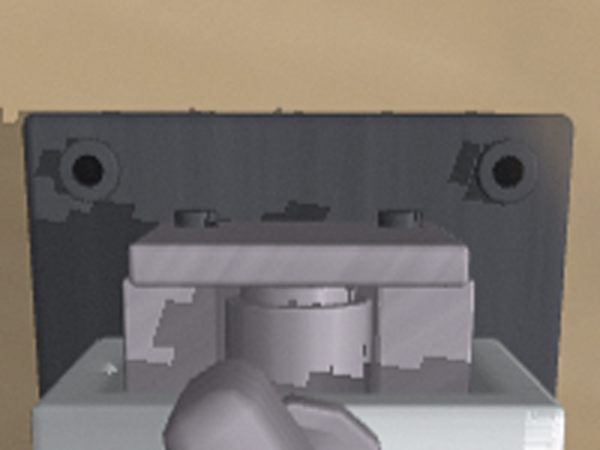

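```bash
python3 -m crank '{"linear":[[0,0,-0.5],[0,0,0],[0,0,0]],"yaw":[0,0,0],"fingers":[1,1,1]}' 45;  python3 -m crank '{"linear":[[0,0,-0.5],[0,0,0],[0,0,0]],"yaw":[0,0,0],"fingers":[1,1,1]}' 45; python3 -c "
from bench import state;s=state();print(s['moment'],s['tool_pos'],s['wrist_force'])"
```

```text
time: 14.05
tool_pos: [513.0, 352.2, 36.4]
tcp_rot: [0.985, 0.171, -0.005, 0.001]
wrist_force: [-8.8, -2.3, 0.4]
finger_gap: 0.194
grasp_force: 45.0
time: 14.42
tool_pos: [513.0, 352.1, 36.5]
tcp_rot: [0.985, 0.171, -0.005, 0.001]
wrist_force: [-8.7, -2.1, -0.7]
finger_gap: 0.192
grasp_force: 45.0
[-0.33224392  1.42371423  0.00762491] [512.99376647 352.05828572  36.52254219] [-8.68206674 -2.0974408  -0.71914926]
```

The axial push stays at 9 N with the V unloaded and nothing moves, so the bar is home. Relax the push, seat the bar and release.

```bash
python3 -m crank '{"linear":[[-1.5,0,0.5],[-1,0,0.2],[0,0,0],[0,0,0]],"yaw":[0,0,0,0],"fingers":[1,1,1,1]}' 45; python3 -m crank '{"linear":[[0,0,0],[0,0,0],[0,0,0],[0,0,0]],"yaw":[0,0,0,0],"fingers":[0.1,0.1,0.1,0.1]}' 45; python3 m.py
```

```text
time: 14.92
tool_pos: [513.0, 352.1, 36.6]
tcp_rot: [0.985, 0.171, -0.002, 0.001]
wrist_force: [-5.1, -1.6, -0.6]
finger_gap: 0.192
grasp_force: 45.0
time: 15.42
tool_pos: [516.0, 353.1, 37.5]
tcp_rot: [0.985, 0.171, 0.001, -0.0]
wrist_force: [-0.2, -0.0, 0.1]
finger_gap: 0.435
grasp_force: 0.0
[515.98582368 353.10787342  37.52543655] 19.635293035699537 [-0.19540966 -0.03015375  0.06766314] [0.04479942 0.00943455 0.02583385]
bar 71.79123611316207 [array([-8.2,  0.9, 51. ]), array([-7.6, -6.4, 47.8]), array([-7.6,  8.7, 51.4])]
bridge [array([-30.8,  31.4,  -1.9,  67.1])]
plate 30 0
plate 45 [-39.7  40.1   6.9]
plate 60 [-39.8  40.2   7.2]
plate 75 [-39.7  40.2   7.3]
blk [-21.9  22.4  60.   39.3]
```

```bash
python3 -m crank '{"linear":[[0,0,-10],[0,0,-30],[0,0,-50],[-30,0,-40],[0,0,0],[0,0,0]],"yaw":[0,0,0,0,0,0],"fingers":[0.1,0.1,0.1,0.1,0.1,0.1]}'
python3 - <<'E'
from h import *
s=state();T=toolT(s);print(s["tool_pos"],np.degrees(np.arctan2(T[1,0],T[0,0])))
p,d=read_camera("wrist");W=cloud("wrist",d,T);z=W[...,2];np.savez("w4.npz",p=p,d=d,T=T)
cv2.imwrite("pics/w4.png",p[:,:,::-1])
u=(W[...,:2]-[502.7,348.2])@np.array([[.9426,-.3338],[.3338,.9426]])
def rect(X): r=cv2.minAreaRect(X.astype(np.float32));return np.round(r[0],1),np.round(r[1],1),round(r[2],2)
near=(abs(u[...,0]-63)<30)&(abs(u[...,1])<32)
for lo,hi in((90,110),(95,110),(97,110)):
    m=near&(z>lo)&(z<hi);print(lo,m.sum(),rect(W[m][:,:2]),np.percentile(z[m],[5,50,95]),u[m].min(0),u[m].max(0))
m=near&(z>63)&(z<72);print("bridge",rect(W[m][:,:2]),u[m].min(0),u[m].max(0),np.median(z[m]))
m=(abs(u[...,1])<11)&(z>46)&(z<54)&(u[...,0]<56);print("bar",u[m].min(0),u[m].max(0),rect(W[m][:,:2]),np.percentile(z[m],98))
m=(abs(u[...,1])<6)&(z>46)&(z<54)&(u[...,0]>71);print("bar far",m.sum(),u[m].max(0) if m.sum() else 0)
m=(abs(u[...,1]-14)<5)&(z>46)&(z<54)&(u[...,0]>71);print("stop",m.sum(),u[m].min(0) if m.sum() else 0,u[m].max(0) if m.sum() else 0)
E
```

```text
time: 16.23
tool_pos: [487.0, 342.8, 167.4]
tcp_rot: [0.985, 0.171, 0.0, -0.0]
wrist_force: [-0.4, 0.1, -0.3]
finger_gap: 0.447
grasp_force: 0.0
[487.02558244 342.84130435 167.36484454] 19.646275208475835
90 1009 (array([562.8, 369.5]), array([31.9,  9. ]), 52.73) [96.03910559 98.34146984 99.76595953] [ 49.41035034 -11.06112264] [78.11547034 10.96097082]
95 1005 (array([562.7, 369.5]), array([31.9,  9. ]), 52.85) [96.10379754 98.34627116 99.76651949] [ 49.41035034 -11.06112264] [78.11547034 10.96097082]
97 878 (array([562.9, 369.5]), array([31.2,  8.5]), 52.2) [97.28667925 98.48532309 99.81036314] [ 50.07074544 -10.45292965] [77.56311599 10.90231215]
bridge (array([562.8, 369.4]), array([13.3, 56.8]), 19.76) [ 56.90053583 -28.48359601] [70.46236145 28.2835751 ] 67.14856057055343
bar [-74.75805431  -8.20937687] [55.53453665  7.96138755] (array([493.7, 344.9]), array([130.3,  16.1]), 19.57) 51.59454626126875
bar far 345 [85.44400188  5.57147597]
stop 127 [80.65388531  9.29690561] [85.38484237 18.81123606]
```

View pics/w4.png

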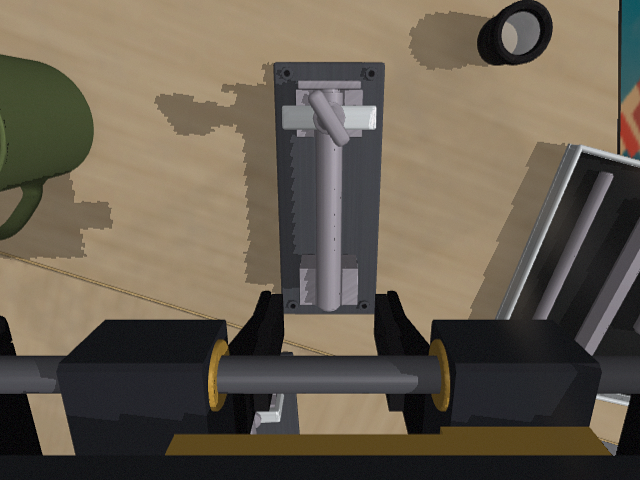

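The wrist view shows the bar in both Vs from (328,308) up under the stirrup at (330,118). Its rear end reads axial -74.8, so it is home. The spade is centred at (327,118), at (562.8,369.5) with yaw 52.7°, which puts the turn at about 3.72 rad. I'll check the swing clearance to the monitor before turning.

```bash
python3 - <<'E'
from h import *
for n in("scene","side"):
    C=cloud(n,np.load(n+"0.npz")["d"]).reshape(-1,3);q=C[(C[:,2]>110)&(C[:,0]>350)&(C[:,0]<900)&(C[:,1]>100)]
    for lo,hi in((110,200),(200,300),(300,450)):
        k=q[(q[:,2]>lo)&(q[:,2]<hi)];r=np.hypot(k[:,0]-563,k[:,1]-369.5);i=np.argsort(r)[:10]
        print(n,lo,np.round(r[i][[5,9]]) if len(r)>9 else None,k[i[5:6]].round())
print(state()["joint_pos"])
E
```

```text
scene 110 [184. 184.] [[704. 488. 117.]]
scene 200 [184. 184.] [[695. 498. 272.]]
scene 300 [183. 183.] [[716. 470. 399.]]
side 110 [186. 186.] [[699. 497. 190.]]
side 200 [186. 186.] [[707. 488. 203.]]
side 300 [188. 189.] [[695. 504. 300.]]
[ 4.25848251e-01  5.56154860e-01  1.56305066e+00 -6.61125312e-05
  1.02295461e+00  1.65392188e+00]
```

```bash
python3 -m crank '{"linear":[[0,0,0],[0,0,0],[0,0,0],[0,0,0],[0,0,0],[0,0,0],[0,0,0],[0,0,0],[0,0,0],[0,0,0],[0,0,0],[0,0,0],[0,0,0],[0,0,0],[0,0,0],[0,0,0],[0,0,0],[0,0,0],[0,0,0],[0,0,0]],"yaw":[-0.186,-0.186,-0.186,-0.186,-0.186,-0.186,-0.186,-0.186,-0.186,-0.186,-0.186,-0.186,-0.186,-0.186,-0.186,-0.186,-0.186,-0.186,-0.186,-0.186],"fingers":[0.1,0.1,0.1,0.1,0.1,0.1,0.1,0.1,0.1,0.1,0.1,0.1,0.1,0.1,0.1,0.1,0.1,0.1,0.1,0.1]}'
cat >t.py <<'E'
from h import *
s=state();T=toolT(s);print(s["tool_pos"].round(2),"yaw",np.degrees(np.arctan2(T[1,0],T[0,0]))%360,"j6",s["joint_pos"][5],"F",s["wrist_force"].round(1),"M",s["moment"].round(3))
print("to screw",(T[:3,:3].T@(np.array([562.8,369.5,82.0])-T[:3,3])).round(2))
E
python3 t.py
```

```text
time: 18.77
tool_pos: [486.8, 342.5, 165.2]
tcp_rot: [-0.447, 0.894, 0.0, -0.001]
wrist_force: [-0.7, 0.9, -0.1]
finger_gap: 0.453
grasp_force: 0.0
[486.81 342.54 165.16] yaw 233.11336025598752 j6 -2.0721825039353283 F [-0.7  0.9 -0.1] M [ 0.156 -0.087 -0.02 ]
to screw [-67.39 -44.72  82.93]
```

```bash
python3 -m crank '{"linear":[[-34,-22,0],[-33.4,-22.7,0],[0,0,0],[0,0,0],[0,0,0]],"yaw":[0,0,0,0,0],"fingers":[0.1,0.1,0.1,0.1,0.1]}' >/dev/null; python3 t.py; python3 - <<'E'
from h import *
s=state();T=toolT(s)
p,d=read_camera("wrist");C=cloud("wrist",d,np.eye(4));W=cloud("wrist",d,T);z=W[...,2]
m=(z>93)&(z<106)&(abs(C[...,0])<40)&(abs(C[...,1])<19)
for X in(C,W):
    r=cv2.minAreaRect(X[m][:,:2].astype(np.float32));print(m.sum(),np.round(r[0],1),np.round(r[1],1),round(r[2],2),np.percentile(z[m],[5,50,95]))
v,u=np.nonzero(m);print(u.min(),u.max(),v.min(),v.max())
E
```

```text
[561.83 369.   166.2 ] yaw 232.79125267239812 j6 -2.076998540430927 F [ 0.6  0.4 -0. ] M [ 0.143 -0.065 -0.042]
to screw [-1.19 -0.59 84.2 ]
757 [-0.7 -0.4] [ 8.4 31.3] 89.84 [96.02960495 98.35571026 99.72372201]
757 [562.4 369.2] [31.3  8.4] 52.92 [96.02960495 98.35571026 99.72372201]
322 336 233 284
```

```bash
python3 -m crank '{"linear":[[-0.8,-0.4,20],[0,0,30],[0,0,24],[0,0,6],[0,0,3.5],[0,0,0],[0,0,0]],"yaw":[0,0,0,0,0,0,0],"fingers":[0.4,0.4,0.4,0.4,0.4,0.4,0.4]}' 20; python3 t.py; python3 -m crank '{"linear":[[0,0,0],[0,0,0],[0,0,0],[0,0,0],[0,0,0]],"yaw":[0,0,0,0,0],"fingers":[1,1,1,1,1]}' 20; python3 t.py
```

```text
time: 20.32
tool_pos: [564.7, 370.1, 84.7]
tcp_rot: [-0.445, 0.896, -0.0, 0.001]
wrist_force: [0.4, -0.8, -0.2]
finger_gap: 0.297
grasp_force: 0.0
[564.67 370.14  84.69] yaw 232.78473615944935 j6 -2.076965148959711 F [ 0.4 -0.8 -0.2] M [ 0.179 -0.105  0.016]
to screw [1.65 1.1  2.69]
time: 20.95
tool_pos: [563.2, 370.6, 83.9]
tcp_rot: [-0.444, 0.896, 0.001, -0.0]
wrist_force: [-3.7, 4.3, 3.7]
finger_gap: 0.099
grasp_force: 20.0
[563.24 370.59  83.94] yaw 232.77807595396692 j6 -2.0769146924035975 F [-3.7  4.3  3.7] M [ 0.78   0.647 -0.064]
to screw [ 1.13 -0.31  1.94]
```

```bash
python3 -m crank '{"linear":[[0,1.5,-0.5],[0,0,0],[0,0,0.1],[0,0,0.2],[0,0,0.2],[0,0,0.2],[0,0,0.2],[0,0,0]],"yaw":[0,0,0.15,0.15,0.15,0.15,0.15,0],"fingers":[1,1,1,1,1,1,1,1]}' 40; python3 t.py
```

```text
time: 21.95
tool_pos: [563.6, 369.9, 83.1]
tcp_rot: [-0.086, 0.996, -0.001, 0.0]
wrist_force: [0.2, -0.6, 1.0]
finger_gap: 0.099
grasp_force: 40.0
[563.56 369.88  83.11] yaw 189.91171156401117 j6 -1.3267210427248988 F [ 0.2 -0.6  1. ] M [ 0.029 -0.053 -0.1  ]
to screw [ 0.81 -0.24  1.11]
```

```bash
python3 -m crank '{"linear":[[0,0,0.2],[0,0,0.23],[0,0,0.23],[0,0,0.23],[0,0,0.23],[0,0,0.23],[0,0,0.23],[0,0,0.23],[0,0,0.23],[0,0,0.23],[0,0,0.23],[0,0,0.23],[0,0,0]],"yaw":[0.18,0.18,0.18,0.18,0.18,0.18,0.18,0.18,0.18,0.18,0.18,0.18,0],"fingers":[1,1,1,1,1,1,1,1,1,1,1,1,1]}' 40; python3 t.py
```

```text
time: 23.58
tool_pos: [561.5, 368.4, 80.3]
tcp_rot: [0.838, 0.546, -0.003, 0.001]
wrist_force: [-2.8, -4.2, 4.5]
finger_gap: 0.101
grasp_force: 40.0
[561.51 368.38  80.28] yaw 66.2289965805575 j6 0.8324253081944756 F [-2.8 -4.2  4.5] M [-0.749  0.489 -0.042]
to screw [ 1.54  0.73 -1.73]
```

```bash
python3 -m crank '{"linear":[[-1.5,0,-0.5],[0,0,0.2],[0,0,0.2],[0,0,0.2],[0,0,0.2],[0,0,0],[0,0,0]],"yaw":[0,0.15,0.15,0.15,0.15,0,0],"fingers":[1,1,1,1,1,1,1]}' 40; python3 t.py
python3 -m crank '{"linear":[[0,0,0.1],[0,0,0.1],[0,0,0],[0,0,0]],"yaw":[0.06,0.06,0,0],"fingers":[1,1,1,1]}' 40; python3 t.py
```

```text
time: 24.45
tool_pos: [560.9, 368.8, 79.7]
tcp_rot: [0.962, 0.274, -0.002, 0.0]
wrist_force: [-4.6, -2.7, 1.2]
finger_gap: 0.102
grasp_force: 40.0
[560.88 368.83  79.68] yaw 31.85180220695471 j6 1.4304878548412892 F [-4.6 -2.7  1.2] M [-0.299  0.876 -0.036]
to screw [ 1.98  0.44 -2.32]
time: 24.95
tool_pos: [560.8, 369.0, 79.5]
tcp_rot: [0.976, 0.216, -0.002, 0.0]
wrist_force: [-5.1, -1.4, 1.2]
finger_gap: 0.099
grasp_force: 40.0
[560.81 368.95  79.52] yaw 24.947550099492677 j6 1.5509132870996842 F [-5.1 -1.4  1.2] M [-0.278  0.934 -0.028]
to screw [ 2.03  0.34 -2.48]
```

```bash
for i in 1 2 3; do :; done; python3 -m crank '{"linear":[[-0.8,0,0.06],[0,0,0.05],[0,0,0],[0,0,0]],"yaw":[0.04,0.04,0,0],"fingers":[1,1,1,1]}' 40 >/dev/null; python3 t.py
python3 -m crank '{"linear":[[0,0,0.05],[0,0,0],[0,0,0]],"yaw":[0.06,0,0],"fingers":[1,1,1]}' 40 >/dev/null; python3 t.py
python3 -m crank '{"linear":[[0,0,0],[0,0,0],[0,0,0]],"yaw":[0.06,0,0],"fingers":[1,1,1]}' 40 >/dev/null; python3 t.py
```

```text
[560.72 369.01  79.45] yaw 20.29836406200518 j6 1.6319426987524261 F [-4.7 -1.  -0.6] M [-0.017  0.877 -0.008]
to screw [ 2.12  0.26 -2.55]
[560.77 369.    79.48] yaw 16.984512626477894 j6 1.690622133258478 F [-4.9 -1.  -0.4] M [-0.077  0.922  0.567]
to screw [ 2.09  0.12 -2.52]
[560.77 368.99  79.49] yaw 13.620794370431604 j6 1.749749532677594 F [-4.6 -0.6  0.3] M [-0.056  0.877  0.83 ]
to screw [ 2.08 -0.02 -2.52]
```

```bash
python3 -m crank '{"linear":[[0,0,-0.1],[0,0,-0.2],[0,0,-0.2],[0,0,-0.2],[0,0,-0.2],[0,0,-0.2],[0,0,-0.2],[0,0,-0.2],[0,0,-0.2],[0,0,-0.2],[0,0,0],[0,0,0]],"yaw":[-0.168,-0.168,-0.168,-0.168,-0.168,-0.168,-0.168,-0.168,-0.168,-0.168,0,0],"fingers":[1,1,1,1,1,1,1,1,1,1,1,1]}' 40 >/dev/null; python3 t.py
python3 - <<'E'
from h import *
p,d=read_camera("side");q,_=read_camera("scene");p2,d2=read_camera("wrist")
np.savez("w5.npz",p=p2,d=d2,T=toolT(state()))
a=crop(p,185,310,133,100,3);c=crop(q,140,255,133,100,3);b=crop(p2,220,150,200,150,2)
cv2.imwrite("pics/s5.png",np.vstack([np.hstack([a,b[:300,:399]]),np.hstack([c,crop(p2,120,0,399,300,1)])]))
E
```

```text
[562.45 368.3   81.48] yaw 109.49453094774962 j6 0.07543506480234875 F [-0.2 -3.7 -3.3] M [-0.704 -0.084 -0.003]
to screw [ 1.01  0.73 -0.52]
```

View pics/s5.png

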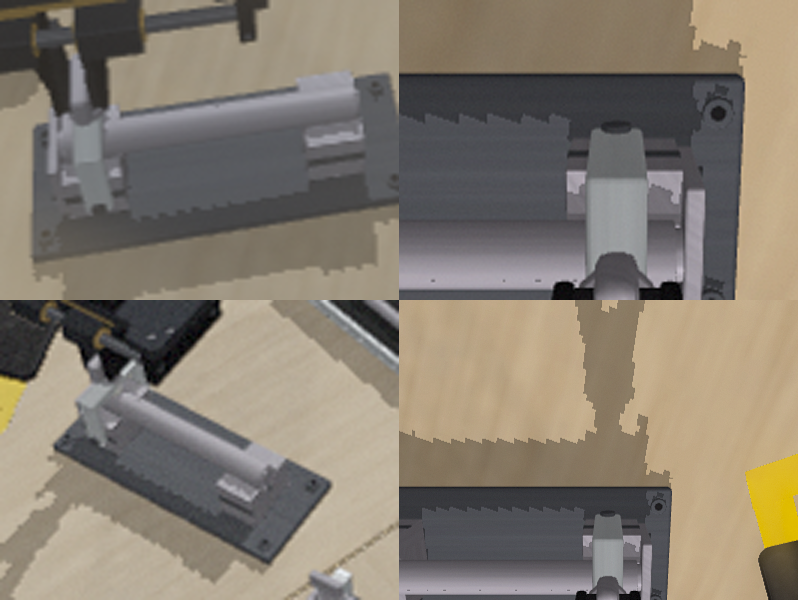

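The wrist crop at (685,250) shows the bar end touching the stop. The spade is pinched square across the clamp: tool yaw 109.5° against clamp yaw 19.65°, i.e. 1.57 rad. The screw has risen 2.0 mm, residual forces are small, and the torque is about zero. Handing in.

```bash
python3 -c "
from bench import *
print(sign_off())"
```

```text
the job is handed in; nothing more can be done
None
```

The job is handed in: the bar is home against the end stop, the thumbscrew was seated hard (0.83 N m), then backed off a quarter turn (about 1.57 rad), and it is still gripped.

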